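# Stack and warm the breakfast tumblers

### The arm

A 6-joint arm with a two-finger parallel gripper is mounted at the origin on the work surface. World frame = base frame: x ahead of the robot, y to its left, z up, the work surface at z = 0. Lengths are in m, angles in rad, forces in N, time in s.
With the tool pointing down it reaches from about 0.35 to 0.975 m from the base axis. Payload 4.9 kg.
Tool frame: the origin (TCP) lies at the very end of the fingers, on their centre line; the grasp point (between the pads) lies manip.grip_point_offset behind it (manip.grip_point_offset is the distance from the TCP to the grasp point, in m); z points along the fingers, y is the line along which they close (so a half turn about z gives the same grasp; the last joint's range is limited). The gripper opens to 85 mm and grips with 20 to 120 N. Pads are 22 mm wide; open, the fingers measure 114 mm over their backs; the gripper's body (76 mm by 85 mm) begins 54 mm behind the grasp point. The pads swing forward as they close: fully open they stand 13 mm farther back than shut.
Start: joints at [-1.299, 0.053, 1.613, -0, 1.476, -0.119], TCP at [0.238, -0.578, 0.231] pointing down, gripper open.
Joint ranges: [-3.01, 3.01], [-1.01, 2.22], [0.06, 2.58], [-1.02, 4.17], [0.09, 2.62], [-3.14, 3.14]. Speed limits (rad/s): [2.57, 2.57, 3.14, 3.14, 3.14, 3.14].

### API

Orientations are given as a unit quaternion [w, x, y, z].
In Python, from plant import manip gives the robot as it stands.
- The arm moves only by the shell command python3 -m crank 'ROWS' [OPENING]. ROWS is JSON, a list of rows, each an object of numbers: "x", "y", "z": the shift along the tool's x, y, z in cm; "turn": the turn about the tool's z in rad. In form: [{"x": .., "y": .., "z": .., "turn": ..}, ...]. A call has 1 to 5 rows; each row shifts and turns the commanded pose from where the row before left it, along the tool's axes as they then stand; what a row does not reach is not made up. A row lasts 1/10 s, in which the tool goes at most 50 mm and 8.59 degrees, less where a joint would pass 70% of its speed; a pose out of reach is approached as far as the arm can. A call with a gripper value outside its range is refused whole. OPENING is the opening in per cent of the stroke, from 0 (shut) to 100 (fully open), set as the call begins (- or left out, the last holds). The fingers move at their own pace and stop on an object; the grip force is fixed at half the most. Time passes only in rows, so rows that do not move let the fingers close. It gives the time, the measured TCP pose, the force, the opening and the grip force at its end, in the units of the state.
- manip.state(): the state, without advancing time (a new reading comes with each control period).
- manip.grab_frame(name): name is "scene" or "top" or "wrist"; returns (picture, depth): 400x640x3 uint8, red, green, blue; 400x640 float32, m along the optical axis (not along the pixel's ray), 0 where there is no reading.
- manip.camera_model(name): a dict with "mtx" (3x3 intrinsics, pixels), "world_to_cam" (4x4, takes a point from world to camera coordinates). Camera axes: x right, y down, z forward; pixel columns grow to the right and rows downward; lengths in m; the calibration is good to about 2 mm. A picture is of the moment at which its call begins: read the wrist's pose just before it. camera_model takes no time and is no camera call; for the wrist camera it gives the pose at the moment of the call.
- manip.job_done(): hands the job in; it is judged then, once.
The state is a dict: "time": time; "joint_pos": joint angles; "joint_vel": joint speeds; "joint_efforts": joint torques, N m; "tool_pos": TCP position; "tool_rot": TCP orientation; "contact_force": force on the tool from outside, world axes, zero at the start; "ft_torque": the same for the moment, N m; "gripper_width": opening from 0.0 (shut) to 1.0 (fully open); "grasp_force": force on a finger pad.
Only numpy, scipy, OpenCV 4.12 (cv2) and the standard library are available. Lean on these libraries where they do the work, as an engineer would, in place of code of your own. Each camera call takes 0.05 s, during which the arm holds its last target. There are 200 camera calls.

### The job

Take the orange tumbler from its slanted wooden rest, stand it upright on the cork mat and let go; then take it afresh and lower it gently into the blue tumbler on the cup warmer, letting go as it comes to sit, neither dropped nor pushed, so that the two do not wedge tight. Next slide the warmer's yellow lock cover fully aside and press the red switch it was covering right down. Leave the lock open, the blue tumbler upright on its heated plate, and the basket, honey jar and saucers where they are.

Things in the scene. Friction and masses are not known exactly. Their poses are not given: they have to be found in the camera images.
- tumbler: Orange tapered stacking tumbler, a straight cone 120 mm tall, outer diameter 44.8 mm at the foot and 64 mm at the rim, wall 4 mm, no handle, about 0.1 kg. Origin: centre of the underside of its foot; z runs along its axis to the mouth. At the start it lies in the rest with its axis rising 21.5 degrees towards the mouth, its upper 38 mm overhanging the trough freely.
- standing: Blue tumbler, same size and shape as the orange one, about 0.1 kg, loose, standing upright mouth up on the warmer's heated plate (plate top 48 mm above the table). Origin: centre of its foot, z up. The orange one's walls first touch it, all round, when the orange origin is 50 to 54 mm above the blue one's; there it sits lightly and about 52 mm of it stays out. Steep cones multiply a push: going further or faster than some 25 mm/s at the touch wedges them.
- rest: Fixed slanted wooden rest, base 110 (x) x 80 mm, with a V trough 80 mm long, 45 mm wide, and a stop at its low end (top of stop about 80 mm above the table). Origin: centre of its underside; x points horizontally along the trough, uphill, the way the mouth of the tumbler points. At the start the centre of the tumbler's foot is 48 mm towards -x from the origin and 71 mm above the table, and the rim reaches up to 145 mm.
- mat: Round cork mat, fixed, diameter 120 mm, 6 mm thick. Origin: centre of its underside, on the table.
- warmer: Cup warmer, fixed steel box 150 (x) x 250 (y) x 45 mm, origin at the centre of its underside. A round black heated plate of diameter 110 mm, 3 mm proud, has its centre at (0, +60) mm; the switch has its centre at (-40, -70) mm.
- switch_top (a point): Centre of the top face of the round red switch, diameter 32 mm, 67 mm above the table; it is pressed straight down, 6 mm travel, about 5 N for full travel, springs back. Under the lock cover while that is closed.
- switch (a joint): Press depth of the switch in m: 0 up, 0.006 fully down.
- lock (a joint): Travel of the yellow lock cover in m: near 0 covering the switch, 0.050 fully aside. It slides along the warmer's +x axis on two rails 10 mm high to an end stop at 0.050, with about 1.5 N of friction, and stays where it is left.
- lock_tab (a point): Middle of the top of the upright tab on the yellow lock cover: tab 10 mm thick along the warmer's x, 44 mm long along its y, 22 mm high above the cover plate (tab top 97 mm above the table). The plate is 44 x 60 mm, its upper face 75 mm above the table; the tab's centre is 12 mm towards the warmer's +x from the plate's centre. Moves with the lock.
- basket: Bystander: wicker basket with portion packs, diameter 160 mm, 90 mm high. Origin at the centre of its underside.
- honey: Bystander: amber honey jar, diameter 56 mm, 75 mm high. Origin at the centre of its underside.
- saucers: Bystander: pile of white saucers, diameter 130 mm, 35 mm high. Origin at the centre of its underside.
- plate (a point): Centre of the top of the black heated plate, diameter 110 mm, 48 mm above the table.
Not all that is in view belongs to the job. Several things have the shape of the standing; the one meant has the colours described above. Leave any white look-alike of the tumbler alone.

How it is judged:
By the outcome, as a careful person would: the job done as asked, in the order asked, and still so for the second after the job is handed in, with the robot touching nothing.
It also fails if it takes over 61 s, if anything falls off the work surface, if the arm or the gripper's body presses on something with over 40 N, if the wrist force passes 120 N, or if a joint passes its speed limit or range.

## Working session

There is one attempt and no reset: what is moved stays moved. The work goes in short steps, Python scripts to look and compute and a shell command to move; the robot and the scene stay as the last step left them, time stands still between calls to the robot, and variables do not carry over. Pictures are saved under pics/ and viewed, at most 12 in all, crops included, and the job is handed in when it is done.

```bash
ls; mkdir -p pics; python3 - <<'E'
from plant import manip
import cv2,numpy as np
print(manip.grip_point_offset); print(manip.state())
for n in ("scene","top"):
    p,d=manip.grab_frame(n); cv2.imwrite(f"pics/{n}0.png",p[:,:,::-1]); np.save(f"pics/{n}0.npy",d)
    c=manip.camera_model(n); print(n,np.round(c["mtx"],1).tolist(),np.round(c["world_to_cam"],3).tolist())
E
```

```text
pics
0.0187
{'time': 0.0, 'joint_pos': array([-1.29898603e+00,  5.33392406e-02,  1.61430935e+00,  1.25262194e-05,
        1.47598167e+00, -1.19010936e-01]), 'joint_vel': array([-0.0005439 ,  0.00018754, -0.00101236,  0.0015978 , -0.00125099,
       -0.00285168]), 'joint_efforts': array([-2.39388928e-04, -3.93680263e+01, -3.70174277e+01, -7.42509337e-05,
        7.01314275e-03, -6.42783363e-06]), 'tool_pos': array([ 0.23792099, -0.57726854,  0.23006477]), 'tool_rot': array([-1.01630940e-03,  9.80967631e-01,  1.94168663e-01, -7.15445252e-05]), 'contact_force': array([-0.23599667, -0.64572706, -0.547783  ]), 'ft_torque': array([0.03270053, 0.00209547, 0.07064619]), 'grasp_force': 0.0, 'gripper_width': 0.9960582703716688}
scene [[461.5, 0.0, 321.4], [0.0, 461.5, 196.2], [0.0, 0.0, 1.0]] [[-0.582, 0.814, -0.001, 0.324], [0.487, 0.347, -0.802, -0.21], [-0.652, -0.467, -0.598, 1.701], [0.0, 0.0, 0.0, 1.0]]
top [[367.4, 0.0, 328.6], [0.0, 367.4, 195.4], [0.0, 0.0, 1.0]] [[0.0, -0.999, -0.033, 0.042], [-0.986, 0.005, -0.169, 0.585], [0.17, 0.032, -0.985, 0.836], [0.0, 0.0, 0.0, 1.0]]
```

View pics/scene0.png

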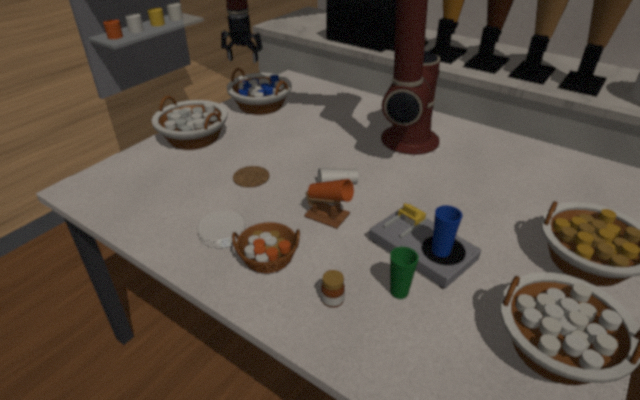

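View pics/top0.png

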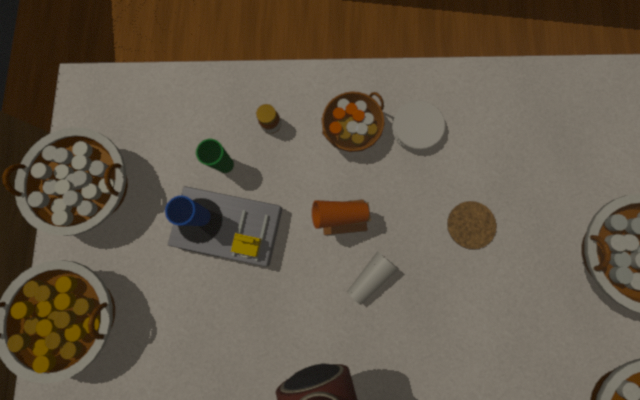

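Candidates in the top view are the orange tumbler on the wooden rest at (340,213), mouth to the left, and the white look-alike lying at (373,278). For the target, the blue tumbler is on the warmer at (182,210), with a green decoy at (212,152). The yellow lock is at (246,243), the mat at (472,225), the honey jar at (267,117), the basket at (352,121) and the saucers at (418,126). I choose the orange tumbler on the rest and the blue one on the warmer.

```bash
cat > h.py <<'E'
import numpy as np,cv2
from plant import manip
def cloud(n,d,cam=None):
    c=cam or manip.camera_model(n); K=np.array(c["mtx"]); T=np.linalg.inv(np.array(c["world_to_cam"]))
    v,u=np.mgrid[:d.shape[0],:d.shape[1]]
    P=np.stack([(u-K[0,2])/K[0,0]*d,(v-K[1,2])/K[1,1]*d,d],-1)
    W=P@T[:3,:3].T+T[:3,3]; W[d<=0]=np.nan; return W
def hsv(p): return cv2.cvtColor(np.ascontiguousarray(p),cv2.COLOR_RGB2HSV)
def proj(n,X):
    c=manip.camera_model(n); Y=np.array(c["world_to_cam"])@np.append(X,1); q=np.array(c["mtx"])@Y[:3]; return q[:2]/q[2]
E
python3 - <<'E'
from h import *
np.set_printoptions(precision=4,suppress=True)
out=[]
for n in("top","scene"):
    p=cv2.imread(f"pics/{n}0.png")[:,:,::-1]; d=np.load(f"pics/{n}0.npy"); W=cloud(n,d); H=hsv(p); np.save(f"pics/{n}W.npy",W)
    rois=dict(top=dict(orange=(300,185,375,230),blue=(160,190,225,235),yellow=(225,225,268,262),mat=(445,198,500,252)),
       scene=dict(orange=(300,175,358,215),blue=(425,200,468,262),yellow=(392,200,432,225),mat=(230,163,274,190)))[n]
    hr=dict(orange=(3,14),blue=(100,130),yellow=(20,34),mat=(5,25))
    for k,(a,b,c,e) in rois.items():
        h=H[b:e,a:c]; m=(h[...,0]>=hr[k][0])&(h[...,0]<=hr[k][1])&(h[...,1]>(90 if k=='mat' else 150))
        Q=W[b:e,a:c][m]; Q=Q[~np.isnan(Q[:,0])]
        if k=='orange':Q=Q[Q[:,2]>.075]
        if k=='blue':Q=Q[Q[:,2]>.055]
        print(n,k,len(Q),"med",np.median(Q,0),"p2",np.percentile(Q,2,axis=0),"p98",np.percentile(Q,98,axis=0))
        if k=='orange':
            c0=Q.mean(0);print("  dir",np.linalg.svd(Q-c0,full_matrices=False)[2][0])
        if k=='blue':
            r=Q[Q[:,2]>.155];print("  rim",len(r),cv2.minEnclosingCircle(r[:,:2].astype(np.float32)))
        if k=='mat': print("  circ",cv2.minEnclosingCircle(Q[:,:2].astype(np.float32)))
    if n=="top":
        a,b,c,e=160,180,295,275; S=W[b:e,a:c]; m=(abs(S[...,2]-.045)<.004)
        m=cv2.morphologyEx(m.astype(np.uint8),cv2.MORPH_OPEN,np.ones((3,3)))>0
        r=cv2.minAreaRect(S[m][:,:2].astype(np.float32));print("warmer",r,S[m][:,2].mean())
    p=np.ascontiguousarray(p)
    out.append(cv2.resize(p[180:300,290:410] if n=="top" else p[150:240,290:380],(400,400),interpolation=2))
out.append(0)
cv2.imwrite("pics/crop1.png",np.hstack(out[:2])[:,:,::-1])
E
```

```text
top orange 1276 med [0.5351 0.0179 0.1127] p2 [ 0.5072 -0.0471  0.0837] p98 [0.5609 0.074  0.1416]
  dir [-0.0819  0.9678  0.2379]
top blue 441 med [0.5411 0.3651 0.1536] p2 [0.5082 0.3204 0.067 ] p98 [0.5636 0.3791 0.1693]
  rim 215 ((0.5361788868904114, 0.3500133156776428), 0.031714361160993576)
top yellow 508 med [0.4663 0.2309 0.0752] p2 [0.4434 0.2035 0.0643] p98 [0.4912 0.2632 0.0984]
top mat 1794 med [ 0.5171 -0.3109  0.0065] p2 [ 0.4657 -0.3634  0.0032] p98 [ 0.5698 -0.2581  0.01  ]
  circ ((0.5182226896286011, -0.31076937913894653), 0.05933094769716263)
warmer ((0.515207052230835, 0.2951478064060211), (0.24966339766979218, 0.14985741674900055), 78.26396179199219) 0.0451136192572749
scene orange 736 med [0.558  0.0393 0.1032] p2 [ 0.508  -0.0371  0.0783] p98 [0.5686 0.0735 0.1387]
  dir [ 0.3523 -0.9172 -0.1859]
scene blue 997 med [0.5584 0.3565 0.1349] p2 [0.5106 0.3277 0.0583] p98 [0.5692 0.3796 0.1676]
  rim 228 ((0.5408000349998474, 0.35196059942245483), 0.03284132853150368)
scene yellow 251 med [0.4842 0.2453 0.0757] p2 [0.4568 0.2074 0.0614] p98 [0.4956 0.2669 0.0975]
scene mat 547 med [ 0.5242 -0.3066  0.0046] p2 [ 0.4725 -0.359   0.0008] p98 [ 0.5738 -0.2566  0.0082]
  circ ((0.5264154076576233, -0.3091750741004944), 0.06282343715429306)
```

View pics/crop1.png

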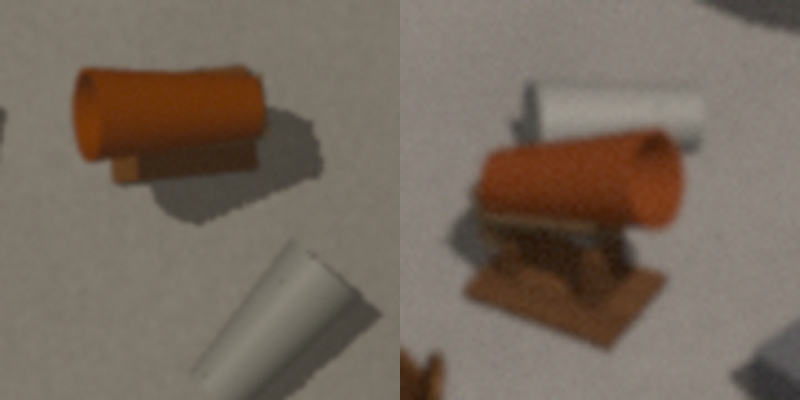

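The crop shows the orange tumbler on the wooden rest with its mouth at the left, about pixel (316,213) in the full top view. The white one is separate, at lower right. Next I fit a cone to the orange points to get the grasp pose.

```bash
cat >> h.py <<'E'
from scipy.optimize import least_squares
def conefit(Q,x0):
    t=np.radians(21.5)
    def f(q):
        a=np.array([np.cos(t)*np.cos(q[3]),np.cos(t)*np.sin(q[3]),np.sin(t)]); D=Q-q[:3]; s=D@a
        r=np.linalg.norm(D-np.outer(s,a),axis=1); R=.0224+.08*s
        e=(r-R)*.997; e=np.where(s<0,np.hypot(s,np.maximum(r-.0224,0)),e); e=np.where(s>.12,np.hypot(s-.12,0*s),e); return e
    r=least_squares(f,x0,loss="soft_l1",f_scale=.002); return r.x,np.sqrt(np.mean(r.fun**2)),np.median(abs(r.fun))
E
python3 - <<'E'
from h import *
np.set_printoptions(precision=4,suppress=True)
A=[]
for n,(a,b,c,e) in dict(top=(300,185,375,230),scene=(300,175,358,215)).items():
    p=cv2.imread(f"pics/{n}0.png")[:,:,::-1]; H=hsv(p)[b:e,a:c]; W=np.load(f"pics/{n}W.npy")[b:e,a:c]
    m=(H[...,0]>=3)&(H[...,0]<=12)&(H[...,1]>170); m=cv2.erode(m.astype(np.uint8),np.ones((3,3)))>0
    Q=W[m]; Q=Q[Q[:,2]>.075]; A.append(Q); print(n,conefit(Q,[.53,-.04,.071,1.6]))
x,_,_=r=conefit(np.vstack(A),[.53,-.04,.071,1.6]);print(r)
t=np.radians(21.5);a=np.array([np.cos(t)*np.cos(x[3]),np.cos(t)*np.sin(x[3]),np.sin(t)])
print("grip s=.103",x[:3]+.103*a)
R=cv2.Rodrigues
q=manip.state()["tool_rot"];from scipy.spatial.transform import Rotation as Ro
print(Ro.from_quat(np.roll(q,-1)).as_matrix())
E
```

```text
top (array([ 0.5422, -0.037 ,  0.0734,  1.6642]), np.float64(0.0011529027240892718), np.float64(0.0006310065233091122))
scene (array([ 0.5446, -0.0274,  0.0758,  1.6567]), np.float64(0.001987698780972243), np.float64(0.0013206450365414878))
(array([ 0.543 , -0.0349,  0.075 ,  1.651 ]), np.float64(0.0022160835782729722), np.float64(0.0014589722886051797))
grip s=.103 [0.5354 0.0606 0.1128]
[[ 0.9246  0.3809 -0.0005]
 [ 0.3809 -0.9246  0.0018]
 [ 0.0002 -0.0018 -1.    ]]
```

```bash
python3 -m crank '[{"turn":-0.141},{"turn":-0.141},{"turn":-0.141},{"turn":-0.141},{"turn":-0.141}]' 100; python3 -m crank '[{"turn":-0.141},{"turn":-0.141},{"turn":-0.141},{"turn":-0.141},{}]'
python3 -m crank '[{"x":4.05,"y":2.35},{"x":4.05,"y":2.35},{"x":4.05,"y":2.35},{"x":4.05,"y":2.35},{"x":4.05,"y":2.35}]'
```

```text
schema error: expected keys x, y, z, turn
schema error: expected keys x, y, z, turn
schema error: expected keys x, y, z, turn
```

```bash
python3 -m crank '[{"x":0,"y":0,"z":0,"turn":-0.141},{"x":0,"y":0,"z":0,"turn":-0.141},{"x":0,"y":0,"z":0,"turn":-0.141},{"x":0,"y":0,"z":0,"turn":-0.141},{"x":0,"y":0,"z":0,"turn":-0.141}]' 100; python3 -m crank '[{"x":0,"y":0,"z":0,"turn":-0.141},{"x":0,"y":0,"z":0,"turn":-0.141},{"x":0,"y":0,"z":0,"turn":-0.141},{"x":0,"y":0,"z":0,"turn":-0.141},{"x":0,"y":0,"z":0,"turn":0}]'
python3 -m crank '[{"x":4.05,"y":2.35,"z":0,"turn":0},{"x":4.05,"y":2.35,"z":0,"turn":0},{"x":4.05,"y":2.35,"z":0,"turn":0},{"x":4.05,"y":2.35,"z":0,"turn":0},{"x":4.05,"y":2.35,"z":0,"turn":0}]'
```

```text
time: 0.6
tool_pos: [0.238, -0.5775, 0.2305]
tool_rot: [-0.001, 0.852, 0.523, 0.0]
contact_force: [0.9, -0.3, 0.0]
gripper_width: 0.999
grasp_force: 0.0
time: 1.1
tool_pos: [0.238, -0.5775, 0.2306]
tool_rot: [-0.0, 0.675, 0.738, 0.0]
contact_force: [-0.0, 0.1, -0.2]
gripper_width: 0.999
grasp_force: 0.0
time: 1.6
tool_pos: [0.3374, -0.3639, 0.231]
tool_rot: [-0.0, 0.676, 0.736, 0.0]
contact_force: [0.4, 0.1, -0.6]
gripper_width: 1.0
grasp_force: 0.0
```

```bash
python3 -m crank '[{"x":4.05,"y":2.35,"z":0,"turn":0},{"x":4.05,"y":2.35,"z":0,"turn":0},{"x":4.05,"y":2.35,"z":0,"turn":0},{"x":4.05,"y":2.35,"z":0,"turn":0},{"x":4.05,"y":2.35,"z":0,"turn":0}]'
python3 -m crank '[{"x":4.05,"y":2.35,"z":0,"turn":0},{"x":4.05,"y":2.35,"z":0,"turn":0},{"x":4.05,"y":2.35,"z":0,"turn":0},{"x":2,"y":2,"z":0,"turn":0},{"x":0,"y":0,"z":0,"turn":0}]'
python3 - <<'E'
from h import *
np.set_printoptions(precision=4,suppress=True)
c=manip.camera_model("wrist"); s=manip.state(); print(s["tool_pos"])
p,d=manip.grab_frame("wrist"); cv2.imwrite("pics/w1.png",p[:,:,::-1]); W=cloud("wrist",d,c)
H=hsv(p); m=(H[...,0]>=3)&(H[...,0]<=12)&(H[...,1]>170)&(W[...,2]>.08); m=cv2.erode(m.astype(np.uint8),np.ones((3,3)))>0
Q=W[m]; print(len(Q),np.percentile(Q,[2,50,98],axis=0)); Q=Q[::max(1,len(Q)//3000)]
print(conefit(Q,[.543,-.035,.072,1.66]))
E
```

```text
time: 2.1
tool_pos: [0.4365, -0.1517, 0.2313]
tool_rot: [0.0, 0.676, 0.737, 0.0]
contact_force: [1.0, -0.5, 0.3]
gripper_width: 0.998
grasp_force: 0.0
time: 2.6
tool_pos: [0.5146, -0.0019, 0.231]
tool_rot: [-0.0, 0.674, 0.738, 0.0]
contact_force: [-0.3, -0.9, -0.1]
gripper_width: 0.999
grasp_force: 0.0
[ 0.5146 -0.0019  0.231 ]
9564 [[ 0.5075 -0.041   0.0841]
 [ 0.5348  0.0338  0.1174]
 [ 0.5584  0.0747  0.1424]]
(array([ 0.5421, -0.0325,  0.0759,  1.6708]), np.float64(0.0013041888333376831), np.float64(0.0005190675260199175))
```

View pics/w1.png

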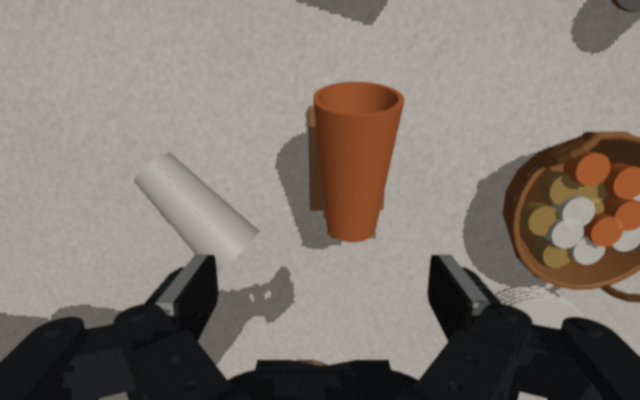

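The wrist view shows the orange tumbler centred near (358,160) with its mouth up-image at (358,100), the white one clear at (195,205), and the basket at (580,215). The fit agrees with the earlier one, so I go down on the overhanging rim.

```bash
python3 -m crank '[{"x":3.1,"y":1.2,"z":0,"turn":0},{"x":3.1,"y":1.15,"z":0,"turn":-0.01},{"x":0,"y":0,"z":3,"turn":0},{"x":0,"y":0,"z":4,"turn":0},{"x":0,"y":0,"z":4,"turn":0}]' 100
python3 -m crank '[{"x":0,"y":0,"z":2,"turn":0},{"x":0,"y":0,"z":1.5,"turn":0},{"x":0,"y":0,"z":0,"turn":0},{"x":0,"y":0,"z":0,"turn":0}]'
python3 -m crank '[{"x":0,"y":0,"z":0,"turn":0},{"x":0,"y":0,"z":0,"turn":0},{"x":0,"y":0,"z":0,"turn":0},{"x":0,"y":0,"z":0,"turn":0},{"x":0,"y":0,"z":0,"turn":0}]' 40
```

```text
time: 3.15
tool_pos: [0.5317, 0.0583, 0.1208]
tool_rot: [0.001, 0.672, 0.74, 0.0]
contact_force: [-0.4, 0.7, -1.0]
gripper_width: 0.997
grasp_force: 0.0
time: 3.55
tool_pos: [0.5322, 0.0587, 0.0873]
tool_rot: [0.001, 0.672, 0.741, 0.0]
contact_force: [0.6, 0.7, 0.8]
gripper_width: 0.999
grasp_force: 0.0
time: 4.05
tool_pos: [0.5334, 0.0594, 0.0882]
tool_rot: [0.002, 0.671, 0.741, 0.002]
contact_force: [3.3, 0.4, 4.8]
gripper_width: 0.721
grasp_force: 64.6
```

```bash
python3 -m crank '[{"x":-0.2,"y":0,"z":0.05,"turn":0},{"x":0,"y":0,"z":0,"turn":0}]' 
python3 -m crank '[{"x":-0.15,"y":0,"z":-0.4,"turn":0},{"x":-0.15,"y":0,"z":-0.4,"turn":0}]'
python3 -m crank '[{"x":-0.15,"y":0,"z":-0.4,"turn":0},{"x":-0.15,"y":0,"z":-0.4,"turn":0}]'
```

```text
time: 4.25
tool_pos: [0.5337, 0.0579, 0.0879]
tool_rot: [0.001, 0.671, 0.741, 0.002]
contact_force: [3.1, 3.0, 5.8]
gripper_width: 0.721
grasp_force: 64.7
time: 4.45
tool_pos: [0.5307, 0.0543, 0.0929]
tool_rot: [-0.001, 0.671, 0.741, -0.001]
contact_force: [-1.1, 0.2, -1.1]
gripper_width: 0.724
grasp_force: 65.1
time: 4.65
tool_pos: [0.5314, 0.0511, 0.1011]
tool_rot: [-0.001, 0.671, 0.741, -0.001]
contact_force: [-0.1, -0.5, -0.2]
gripper_width: 0.722
grasp_force: 65.1
```

```bash
cat >> h.py <<'E'
def tiltfit(Q,x0):
    def f(q):
        a=np.array([np.cos(q[4])*np.cos(q[3]),np.cos(q[4])*np.sin(q[3]),np.sin(q[4])]); D=Q-q[:3]; s=D@a
        r=np.linalg.norm(D-np.outer(s,a),axis=1); e=np.minimum(abs(r-.0224-.08*s),abs(r-.0184-.08*s))
        e=np.where(s<0,np.hypot(s,np.maximum(r-.0224,0)),e); return np.where(s>.12,s-.12+e,e)
    r=least_squares(f,x0,loss="soft_l1",f_scale=.002); return r.x,np.median(abs(r.fun))
def orange(n,x0,save=None,zmin=.06,box=None):
    c=manip.camera_model(n); p,d=manip.grab_frame(n); W=cloud(n,d,c); H=hsv(p)
    if save: cv2.imwrite(save,p[:,:,::-1])
    m=(H[...,0]>=3)&(H[...,0]<=12)&(H[...,1]>170)&(W[...,2]>zmin)&(np.linalg.norm(W[...,:2]-np.array(x0[:2]),axis=-1)<.16)
    m=cv2.erode(m.astype(np.uint8),np.ones((3,3)))>0; Q=W[m]; Q=Q[::max(1,len(Q)//2500)]
    x,e=tiltfit(Q,x0); print(n,len(Q),"foot",x[:3].round(4),"yaw %.3f tilt %.1f err %.4f"%(x[3],np.degrees(x[4]),e)); return x
E
python3 - <<'E'
from h import *
print(manip.state()["tool_pos"])
orange("wrist",[.542,-.035,.08,1.66,.5],"pics/w2.png"); orange("top",[.542,-.035,.08,1.66,.5]); orange("scene",[.542,-.035,.08,1.66,.5])
E
```

```text
[0.53136034 0.05113406 0.10107709]
wrist 2557 foot [ 0.5443 -0.0272  0.0897] yaw 1.728 tilt 23.7 err 0.0007
top 8 foot [ 0.5503 -0.0793  0.0786] yaw 1.626 tilt 26.2 err 0.0007
scene 372 foot [ 0.5466 -0.0482  0.0845] yaw 1.684 tilt 20.7 err 0.0010
```

The tumbler came up rigidly in the grip. I raise it until the stop bears on the lower part of the foot face, then push so that it pivots upright.

```bash
python3 -m crank '[{"x":-0.2,"y":0,"z":-0.45,"turn":0},{"x":-0.15,"y":0,"z":-0.45,"turn":0},{"x":-0.15,"y":0,"z":0,"turn":0}]' 
python3 -m crank '[{"x":-0.2,"y":0,"z":0,"turn":0},{"x":0,"y":0,"z":0,"turn":0}]'
python3 -m crank '[{"x":-0.2,"y":0,"z":0,"turn":0},{"x":0,"y":0,"z":0,"turn":0}]'
```

```text
time: 5.1
tool_pos: [0.5335, 0.0462, 0.1118]
tool_rot: [0.001, 0.671, 0.741, 0.001]
contact_force: [0.2, 0.4, -1.2]
gripper_width: 0.722
grasp_force: 65.2
time: 5.3
tool_pos: [0.5336, 0.0457, 0.1118]
tool_rot: [-0.001, 0.671, 0.741, 0.002]
contact_force: [-0.5, 6.2, 1.7]
gripper_width: 0.722
grasp_force: 65.5
time: 5.5
tool_pos: [0.5338, 0.0452, 0.1124]
tool_rot: [-0.002, 0.671, 0.741, 0.003]
contact_force: [-1.4, 11.1, 5.6]
gripper_width: 0.717
grasp_force: 65.7
```

```bash
python3 -m crank '[{"x":-0.5,"y":0,"z":-0.2,"turn":0},{"x":-0.5,"y":0,"z":-0.3,"turn":0},{"x":0,"y":0,"z":0,"turn":0}]'
python3 -m crank '[{"x":-0.5,"y":0,"z":-0.6,"turn":0},{"x":-0.5,"y":0,"z":-0.6,"turn":0},{"x":0,"y":0,"z":0,"turn":0}]'
python3 - <<'E'
from h import *
orange("wrist",[.542,-.04,.09,1.66,.6],"pics/w3.png")
E
```

```text
time: 5.8
tool_pos: [0.5357, 0.0394, 0.1203]
tool_rot: [-0.004, 0.671, 0.741, 0.007]
contact_force: [-5.7, 26.2, 15.9]
gripper_width: 0.722
grasp_force: 65.7
time: 6.1
tool_pos: [0.5373, 0.0267, 0.1325]
tool_rot: [-0.002, 0.671, 0.741, 0.005]
contact_force: [-3.3, 16.2, 14.7]
gripper_width: 0.726
grasp_force: 62.2
wrist 2750 foot [ 0.5437 -0.0576  0.0978] yaw 1.664 tilt 34.8 err 0.0007
```

```bash
python3 -m crank '[{"x":-0.7,"y":0,"z":-0.6,"turn":0},{"x":-0.7,"y":0,"z":-0.6,"turn":0},{"x":-0.8,"y":0,"z":-0.45,"turn":0},{"x":-0.8,"y":0,"z":-0.45,"turn":0},{"x":0,"y":0,"z":0,"turn":0}]'
python3 -m crank '[{"x":-0.85,"y":0,"z":-0.3,"turn":0},{"x":-0.85,"y":0,"z":-0.3,"turn":0},{"x":0,"y":0,"z":0,"turn":0}]'
python3 - <<'E'
from h import *
orange("wrist",[.542,-.04,.09,1.66,1],"pics/w4.png")
E
```

```text
time: 6.65
tool_pos: [0.5407, -0.0063, 0.153]
tool_rot: [0.001, 0.671, 0.741, 0.004]
contact_force: [-2.0, 6.7, 11.2]
gripper_width: 0.718
grasp_force: 63.6
time: 6.95
tool_pos: [0.5422, -0.024, 0.1587]
tool_rot: [0.002, 0.671, 0.741, 0.003]
contact_force: [-0.1, 5.3, 8.9]
gripper_width: 0.719
grasp_force: 63.4
wrist 2667 foot [ 0.5443 -0.0646  0.0908] yaw 1.652 tilt 61.4 err 0.0007
```

```bash
python3 -m crank '[{"x":-0.85,"y":0,"z":-0.2,"turn":0},{"x":-0.85,"y":0,"z":-0.1,"turn":0},{"x":-0.85,"y":0,"z":-0.05,"turn":0},{"x":-0.85,"y":0,"z":0,"turn":0},{"x":0,"y":0,"z":0,"turn":0}]'
python3 - <<'E'
from h import *
orange("wrist",[.542,-.06,.09,1.66,1.4],"pics/w5.png"); orange("scene",[.542,-.06,.09,1.66,1.4],"pics/s5.png")
E
```

```text
time: 7.5
tool_pos: [0.5456, -0.0589, 0.1619]
tool_rot: [0.002, 0.672, 0.741, 0.002]
contact_force: [-0.5, 2.5, 9.5]
gripper_width: 0.718
grasp_force: 63.4
wrist 2799 foot [ 0.5439 -0.0628  0.0844] yaw 1.660 tilt 80.2 err 0.0008
scene 472 foot [ 0.551  -0.0658  0.0825] yaw 1.787 tilt 79.6 err 0.0010
```

```bash
python3 -m crank '[{"x":-0.8,"y":0,"z":0,"turn":0},{"x":-0.8,"y":0,"z":0.1,"turn":0},{"x":0,"y":0,"z":0,"turn":0}]'
python3 - <<'E'
from h import *
orange("wrist",[.542,-.06,.09,1.66,1.4],"pics/w6.png"); orange("scene",[.542,-.06,.09,1.66,1.4],"pics/s6.png")
E
```

```text
time: 7.9
tool_pos: [0.5469, -0.0749, 0.1601]
tool_rot: [0.002, 0.672, 0.741, 0.002]
contact_force: [1.0, 1.9, 6.6]
gripper_width: 0.719
grasp_force: 64.4
wrist 2512 foot [ 0.5443 -0.0616  0.0812] yaw 1.634 tilt 89.2 err 0.0007
scene 497 foot [ 0.5474 -0.0621  0.0768] yaw 0.116 tilt 89.0 err 0.0010
```

The tumbler is upright at about 89°. I lift it and carry it to the mat.

```bash
python3 -m crank '[{"x":0,"y":0,"z":-1.5,"turn":0},{"x":0,"y":0,"z":-2,"turn":0},{"x":-2.5,"y":-0.5,"z":-0.5,"turn":0},{"x":-4,"y":-0.8,"z":0,"turn":0},{"x":-4,"y":-0.8,"z":0,"turn":0}]'
python3 -m crank '[{"x":-4,"y":-0.8,"z":0,"turn":0},{"x":-4,"y":-0.8,"z":0,"turn":0},{"x":-3.5,"y":-0.7,"z":0,"turn":0},{"x":-2.2,"y":-0.4,"z":0,"turn":0},{"x":0,"y":0,"z":0,"turn":0}]'
python3 - <<'E'
from h import *
s=manip.state()["tool_pos"]; print(s)
orange("wrist",[.52,-.31,.12,1.66,1.55],"pics/w7.png"); orange("scene",[.52,-.31,.12,1.66,1.55]); orange("top",[.52,-.31,.12,1.66,1.55])
E
```

```text
time: 8.5
tool_pos: [0.5343, -0.1816, 0.1984]
tool_rot: [0.001, 0.671, 0.742, -0.0]
contact_force: [0.0, 0.4, -1.7]
gripper_width: 0.716
grasp_force: 65.1
time: 9.0
tool_pos: [0.5201, -0.3226, 0.1976]
tool_rot: [0.0, 0.673, 0.74, -0.001]
contact_force: [-0.5, 0.2, -1.4]
gripper_width: 0.713
grasp_force: 65.3
[ 0.52013513 -0.32257057  0.19757568]
wrist 2757 foot [ 0.5192 -0.3174  0.1189] yaw 1.632 tilt 84.9 err 0.0007
scene 448 foot [ 0.5221 -0.3156  0.1198] yaw 1.672 tilt 84.9 err 0.0009
top 313 foot [ 0.5043 -0.3201  0.206 ] yaw 1.935 tilt 74.9 err 0.0697
```

View pics/w7.png

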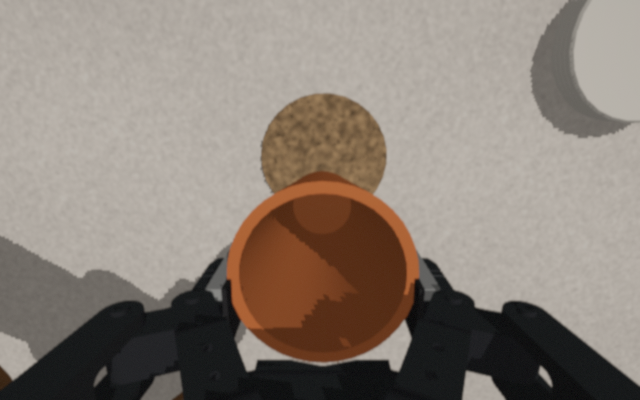

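In the wrist view the orange tumbler is held mouth up at (322,270), and the mat is visible beyond it at (323,150). It leans about 5°, which pressing lightly on the mat should correct.

```bash
python3 -m crank '[{"x":0,"y":0,"z":3,"turn":0},{"x":0,"y":0,"z":4,"turn":0},{"x":0,"y":0,"z":2.5,"turn":0},{"x":0,"y":0,"z":0.7,"turn":0},{"x":0,"y":0,"z":0,"turn":0}]'
python3 -m crank '[{"x":0,"y":0,"z":0.4,"turn":0},{"x":0,"y":0,"z":0.3,"turn":0},{"x":0,"y":0,"z":0,"turn":0}]'
python3 -m crank '[{"x":0,"y":0,"z":0.3,"turn":0},{"x":0,"y":0,"z":0.3,"turn":0},{"x":0,"y":0,"z":0,"turn":0}]'
```

```text
time: 9.65
tool_pos: [0.5207, -0.3183, 0.0944]
tool_rot: [-0.001, 0.671, 0.742, -0.0]
contact_force: [-0.1, 0.7, -0.4]
gripper_width: 0.715
grasp_force: 65.4
time: 9.95
tool_pos: [0.5226, -0.321, 0.0912]
tool_rot: [0.002, 0.671, 0.741, -0.0]
contact_force: [-0.1, -0.3, 4.5]
gripper_width: 0.716
grasp_force: 65.8
time: 10.25
tool_pos: [0.5235, -0.3243, 0.0906]
tool_rot: [0.005, 0.671, 0.741, -0.002]
contact_force: [-7.2, -2.4, 22.5]
gripper_width: 0.713
grasp_force: 67.7
```

```bash
python3 -m crank '[{"x":-0.4,"y":0,"z":-0.2,"turn":0},{"x":0,"y":0,"z":-0.1,"turn":0}]'
python3 - <<'E'
from h import *
orange("wrist",[.52,-.31,.01,1.66,1.55],zmin=.02); orange("scene",[.52,-.31,.01,1.66,1.55],zmin=.02)
E
```

```text
time: 10.45
tool_pos: [0.5232, -0.3262, 0.0904]
tool_rot: [0.003, 0.671, 0.741, -0.0]
contact_force: [-3.2, 0.2, 9.4]
gripper_width: 0.713
grasp_force: 66.8
wrist 2622 foot [ 0.5211 -0.3206  0.0084] yaw 1.603 tilt 87.1 err 0.0002
scene 357 foot [ 0.5233 -0.3147  0.0083] yaw 0.764 tilt 88.8 err 0.0010
```

```bash
python3 -m crank '[{"x":0,"y":0,"z":-0.1,"turn":0},{"x":0,"y":0,"z":0,"turn":0},{"x":0,"y":0,"z":0,"turn":0}]' 78
python3 -m crank '[{"x":0,"y":0,"z":0,"turn":0},{"x":0,"y":0,"z":0,"turn":0},{"x":0,"y":0,"z":0,"turn":0}]' 100
python3 -m crank '[{"x":0,"y":0,"z":-2,"turn":0},{"x":0,"y":0,"z":-4,"turn":0},{"x":0,"y":0,"z":-4,"turn":0},{"x":-3,"y":0,"z":-2,"turn":0},{"x":0,"y":0,"z":0,"turn":0}]'
python3 - <<'E'
from h import *
print(manip.state()["tool_pos"])
def rim(n,sv=None):
    c=manip.camera_model(n); p,d=manip.grab_frame(n); W=cloud(n,d,c); H=hsv(p)
    if sv: cv2.imwrite(sv,p[:,:,::-1])
    m=(H[...,0]>=3)&(H[...,0]<=12)&(H[...,1]>150)&(abs(W[...,2]-.126)<.004)&(np.hypot(W[...,0]-.52,W[...,1]+.32)<.08)
    Q=W[m]; print(n,len(Q),Q[:,2].mean() if len(Q) else 0,cv2.minEnclosingCircle(Q[:,:2].astype(np.float32)) if len(Q) else 0)
rim("wrist","pics/w8.png"); rim("top"); rim("scene")
orange("wrist",[.52,-.31,.01,1.66,1.55],zmin=.02)
E
```

```text
time: 10.85
tool_pos: [0.5214, -0.3235, 0.0862]
tool_rot: [-0.0, 0.671, 0.741, 0.0]
contact_force: [0.2, -0.3, -0.2]
gripper_width: 0.781
grasp_force: 0.0
time: 11.15
tool_pos: [0.5213, -0.3235, 0.086]
tool_rot: [-0.0, 0.671, 0.741, 0.0]
contact_force: [-0.3, -0.6, 0.5]
gripper_width: 1.002
grasp_force: 0.0
time: 11.65
tool_pos: [0.5262, -0.3572, 0.2118]
tool_rot: [0.005, 0.672, 0.741, -0.0]
contact_force: [-0.2, 0.1, -0.0]
gripper_width: 1.001
grasp_force: 0.0
[ 0.52620754 -0.35716346  0.21175122]
wrist 1975 0.12585279317035522 ((0.5213813185691833, -0.3216020464897156), 0.03200080618262291)
top 94 0.12578942955031985 ((0.5205982327461243, -0.3224545419216156), 0.032385967671871185)
scene 49 0.12413907279153956 ((0.5267384052276611, -0.32056108117103577), 0.03396771848201752)
wrist 2741 foot [ 0.5211 -0.3185  0.0265] yaw 0.883 tilt 90.2 err 0.0006
```

View pics/w8.png

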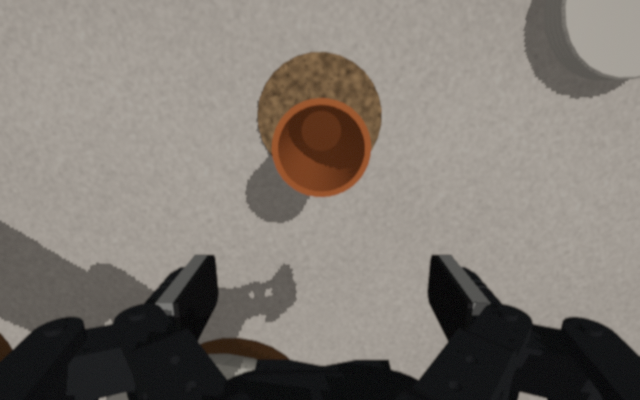

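The orange tumbler stands upright on the mat, rim centre at pixel (322,147). Now a fresh grasp from above.

```bash
python3 -m crank '[{"x":2,"y":-0.1,"z":1,"turn":0},{"x":1.55,"y":-0.05,"z":3,"turn":0},{"x":0,"y":0,"z":4,"turn":0},{"x":0,"y":0,"z":3.5,"turn":0},{"x":0,"y":0,"z":0.5,"turn":0}]'
python3 -m crank '[{"x":0,"y":0,"z":0,"turn":0},{"x":0,"y":0,"z":0,"turn":0}]'
python3 -m crank '[{"x":0,"y":0,"z":0,"turn":0},{"x":0,"y":0,"z":0,"turn":0},{"x":0,"y":0,"z":0,"turn":0},{"x":0,"y":0,"z":0,"turn":0},{"x":0,"y":0,"z":0,"turn":0}]' 50
```

```text
time: 12.35
tool_pos: [0.5152, -0.3142, 0.0787]
tool_rot: [-0.007, 0.671, 0.741, -0.0]
contact_force: [-1.0, 0.9, 0.3]
gripper_width: 0.998
grasp_force: 0.0
time: 12.55
tool_pos: [0.5202, -0.3188, 0.0879]
tool_rot: [0.001, 0.671, 0.741, 0.0]
contact_force: [0.5, 0.5, -0.4]
gripper_width: 1.0
grasp_force: 0.0
time: 13.05
tool_pos: [0.5209, -0.3195, 0.0893]
tool_rot: [0.002, 0.671, 0.741, 0.0]
contact_force: [0.2, 0.1, 6.6]
gripper_width: 0.72
grasp_force: 64.8
```

```bash
python3 -m crank '[{"x":0,"y":0,"z":-1.5,"turn":0},{"x":0,"y":0,"z":-4,"turn":0},{"x":0,"y":0,"z":-4.5,"turn":0},{"x":0,"y":0,"z":-4.5,"turn":0},{"x":2,"y":0,"z":-3,"turn":0}]'
python3 -m crank '[{"x":4,"y":0.6,"z":-1.5,"turn":0},{"x":4.8,"y":0.6,"z":0,"turn":0},{"x":4.8,"y":0.6,"z":0,"turn":0},{"x":4.8,"y":0.6,"z":0,"turn":0},{"x":4.8,"y":0.6,"z":0,"turn":0}]'
python3 -m crank '[{"x":4.8,"y":0.6,"z":0,"turn":0},{"x":4.8,"y":0.6,"z":0,"turn":0},{"x":4.8,"y":0.6,"z":0,"turn":0},{"x":4.8,"y":0.6,"z":0,"turn":0},{"x":4.5,"y":0.6,"z":0,"turn":0}]'
python3 -m crank '[{"x":4.2,"y":0.6,"z":0,"turn":0},{"x":3.5,"y":0.6,"z":0,"turn":0},{"x":2,"y":0.6,"z":0,"turn":0},{"x":0,"y":0,"z":0,"turn":0},{"x":0,"y":0,"z":0,"turn":0}]'
python3 - <<'E'
from h import *
print(manip.state()["tool_pos"])
c=manip.camera_model("wrist"); p,d=manip.grab_frame("wrist"); W=cloud("wrist",d,c); H=hsv(p); cv2.imwrite("pics/w9.png",p[:,:,::-1])
m=(H[...,0]>=100)&(H[...,0]<=130)&(H[...,1]>120)&(abs(W[...,2]-.168)<.005); Q=W[m]
print("blue rim",len(Q),Q[:,2].mean(),cv2.minEnclosingCircle(Q[:,:2].astype(np.float32)))
m=(H[...,0]>=3)&(H[...,0]<=12)&(H[...,1]>150)&(W[...,2]>.2); Q=W[m]; z=np.percentile(Q[:,2],99); R=Q[abs(Q[:,2]-z)<.004]
print("orange rim",len(R),z,cv2.minEnclosingCircle(R[:,:2].astype(np.float32)))
s=manip.state()["tool_pos"]; orange("wrist",[s[0],s[1],s[2]-.083,1.66,1.55],zmin=.2); orange("scene",[s[0],s[1],s[2]-.083,1.66,1.55],"pics/s9.png",zmin=.15)
E
```

```text
time: 13.55
tool_pos: [0.5179, -0.3002, 0.2664]
tool_rot: [0.003, 0.672, 0.741, -0.0]
contact_force: [0.6, 0.2, -0.4]
gripper_width: 0.722
grasp_force: 65.7
time: 14.05
tool_pos: [0.5237, -0.0627, 0.2772]
tool_rot: [0.0, 0.671, 0.741, 0.0]
contact_force: [1.8, 0.5, -0.2]
gripper_width: 0.723
grasp_force: 65.7
time: 14.55
tool_pos: [0.5301, 0.1764, 0.2773]
tool_rot: [0.0, 0.671, 0.741, 0.0]
contact_force: [1.0, -1.2, -0.9]
gripper_width: 0.721
grasp_force: 65.7
time: 15.05
tool_pos: [0.5388, 0.2724, 0.2766]
tool_rot: [0.0, 0.671, 0.741, -0.0]
contact_force: [1.1, 0.0, -1.3]
gripper_width: 0.724
grasp_force: 65.7
[0.53878401 0.27243618 0.27658754]
blue rim 2038 0.16765592971357826 ((0.5353325605392456, 0.35199812054634094), 0.03205503895878792)
orange rim 4994 0.31480760031407623 ((0.5379347205162048, 0.2706278860569), 0.032243259251117706)
wrist 2537 foot [0.5389 0.2739 0.1963] yaw 0.042 tilt 90.6 err 0.0005
scene 516 foot [0.5433 0.27   0.2021] yaw 2.626 tilt 89.3 err 0.0010
```

View pics/w9.png

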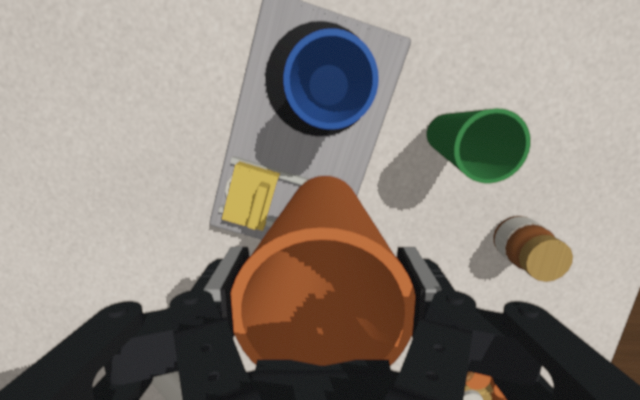

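In the wrist view the blue rim is at (331,78) on its plate, the yellow cover at (250,197), and the green decoy is clear at (490,145). I move over the blue tumbler and start down.

```bash
python3 -m crank '[{"x":3,"y":0.2,"z":0,"turn":0},{"x":3,"y":0.2,"z":0,"turn":0},{"x":2,"y":0.1,"z":0,"turn":0},{"x":0,"y":0,"z":0,"turn":0},{"x":0,"y":0,"z":0,"turn":0}]'
python3 - <<'E'
from h import *
s=manip.state()["tool_pos"]; print(s)
for n in ("scene","top"):
    c=manip.camera_model(n); p,d=manip.grab_frame(n); W=cloud(n,d,c); H=hsv(p)
    m=(H[...,0]>=100)&(H[...,0]<=130)&(H[...,1]>120)&(abs(W[...,2]-.12)<.05)&(np.hypot(W[...,0]-.535,W[...,1]-.352)<.05); Q=W[m]
    print(n,"blue",len(Q),np.percentile(Q,[1,50,99],axis=0).round(4).tolist())
orange("scene",[s[0],s[1],s[2]-.083,1.66,1.55],"pics/s10.png",zmin=.15)
E
```

```text
time: 15.7
tool_pos: [0.5362, 0.3521, 0.2762]
tool_rot: [0.0, 0.671, 0.741, -0.0]
contact_force: [-0.3, -0.6, -1.1]
gripper_width: 0.726
grasp_force: 65.7
[0.53618226 0.35210333 0.27623375]
scene blue 871 [[0.5102, 0.3264, 0.0721], [0.5594, 0.3578, 0.1362], [0.5701, 0.3815, 0.1681]]
top blue 523 [[0.5063, 0.3198, 0.0717], [0.5296, 0.3313, 0.1315], [0.5644, 0.3729, 0.1694]]
scene 520 foot [0.5402 0.35   0.2004] yaw -0.525 tilt 90.5 err 0.0009
```

```bash
python3 -m crank '[{"x":0,"y":-0.05,"z":1.5,"turn":0},{"x":0,"y":0,"z":1.5,"turn":0},{"x":0,"y":0,"z":1.5,"turn":0},{"x":0,"y":0,"z":1.5,"turn":0},{"x":0,"y":0,"z":0,"turn":0}]'
python3 -m crank '[{"x":0,"y":0,"z":0.6,"turn":0},{"x":0,"y":0,"z":0.4,"turn":0},{"x":0,"y":0,"z":0.2,"turn":0},{"x":0,"y":0,"z":0.2,"turn":0}]'
python3 -m crank '[{"x":0,"y":0,"z":0.15,"turn":0},{"x":0,"y":0,"z":0.15,"turn":0},{"x":0,"y":0,"z":0.15,"turn":0}]'
```

```text
time: 16.35
tool_pos: [0.5338, 0.3516, 0.2116]
tool_rot: [-0.001, 0.671, 0.741, -0.003]
contact_force: [-0.2, -0.0, -2.0]
gripper_width: 0.725
grasp_force: 65.7
time: 16.75
tool_pos: [0.5359, 0.3528, 0.2027]
tool_rot: [0.0, 0.671, 0.741, 0.0]
contact_force: [-0.6, -0.1, -1.0]
gripper_width: 0.726
grasp_force: 65.7
time: 17.05
tool_pos: [0.5357, 0.3527, 0.198]
tool_rot: [0.0, 0.671, 0.741, 0.0]
contact_force: [0.8, 0.4, -0.6]
gripper_width: 0.724
grasp_force: 65.7
```

```bash
python3 -m crank '[{"x":0,"y":0,"z":0.2,"turn":0},{"x":0,"y":0,"z":0.2,"turn":0},{"x":0,"y":0,"z":0.2,"turn":0},{"x":0,"y":0,"z":0.15,"turn":0}]'
python3 - <<'E'
from h import *
s=manip.state()["tool_pos"]; print(s)
c=manip.camera_model("wrist"); p,d=manip.grab_frame("wrist"); W=cloud("wrist",d,c); H=hsv(p)
m=(H[...,0]>=3)&(H[...,0]<=12)&(H[...,1]>150)&(W[...,2]>.19)&(np.hypot(W[...,0]-.535,W[...,1]-.352)<.05); Q=W[m]; z=np.percentile(Q[:,2],99); R=Q[Q[:,2]>z-.003]; print("orange rim z",z,np.median(R[:,2]))
m=(H[...,0]>=100)&(H[...,0]<=130)&(H[...,1]>120)&(np.hypot(W[...,0]-.535,W[...,1]-.352)<.06); Q=W[m]; print("blue",len(Q),np.percentile(Q[:,2],99) if len(Q) else 0)
E
```

```text
time: 17.45
tool_pos: [0.5356, 0.3526, 0.19]
tool_rot: [-0.0, 0.671, 0.741, -0.0]
contact_force: [-0.8, -0.3, -0.2]
gripper_width: 0.719
grasp_force: 65.8
[0.53556944 0.3525589  0.19004019]
orange rim z 0.2285041261979155 0.22715794086849866
blue 2802 0.16989209390476334
```

```bash
python3 -m crank '[{"x":0,"y":0,"z":0.15,"turn":0},{"x":0,"y":0,"z":0.15,"turn":0}]'
python3 -m crank '[{"x":0,"y":0,"z":0.1,"turn":0}]'
python3 -m crank '[{"x":0,"y":0,"z":0.1,"turn":0}]'
```

```text
time: 17.7
tool_pos: [0.5357, 0.3526, 0.1874]
tool_rot: [0.0, 0.671, 0.741, 0.0]
contact_force: [-0.1, 0.1, 0.1]
gripper_width: 0.723
grasp_force: 65.8
time: 17.8
tool_pos: [0.5357, 0.3526, 0.1862]
tool_rot: [0.0, 0.671, 0.741, 0.0]
contact_force: [0.0, -0.2, -0.4]
gripper_width: 0.722
grasp_force: 65.8
time: 17.9
tool_pos: [0.5357, 0.3526, 0.1853]
tool_rot: [0.0, 0.671, 0.741, 0.0]
contact_force: [-0.1, 0.7, -0.5]
gripper_width: 0.721
grasp_force: 65.8
```

```bash
python3 -m crank '[{"x":0,"y":0,"z":0.1,"turn":0}]'
python3 -m crank '[{"x":0,"y":0,"z":0.05,"turn":0}]'
python3 -m crank '[{"x":0,"y":0,"z":0.05,"turn":0}]'
```

```text
time: 18.0
tool_pos: [0.5358, 0.3528, 0.1848]
tool_rot: [0.0, 0.671, 0.741, 0.0]
contact_force: [-1.4, 0.5, 4.0]
gripper_width: 0.722
grasp_force: 66.0
time: 18.1
tool_pos: [0.5358, 0.3529, 0.1848]
tool_rot: [-0.0, 0.671, 0.741, 0.0]
contact_force: [-1.6, 1.1, 3.3]
gripper_width: 0.722
grasp_force: 66.1
time: 18.2
tool_pos: [0.5359, 0.353, 0.1847]
tool_rot: [0.0, 0.671, 0.741, 0.001]
contact_force: [-2.8, 0.5, 6.5]
gripper_width: 0.725
grasp_force: 66.2
```

Touch at a 54 mm gap with a few newtons. I ease off the load and let go.

```bash
python3 -m crank '[{"x":0,"y":0,"z":-0.1,"turn":0}]'
python3 -m crank '[{"x":0,"y":0,"z":0,"turn":0},{"x":0,"y":0,"z":0,"turn":0},{"x":0,"y":0,"z":0,"turn":0}]' 80
python3 -m crank '[{"x":0,"y":0,"z":0,"turn":0},{"x":0,"y":0,"z":0,"turn":0},{"x":0,"y":0,"z":0,"turn":0}]' 100
python3 -m crank '[{"x":0,"y":0,"z":-2,"turn":0},{"x":0,"y":0,"z":-4,"turn":0},{"x":0,"y":0,"z":-2,"turn":0},{"x":-4,"y":0,"z":0,"turn":0},{"x":-4,"y":0,"z":0,"turn":0}]'
python3 -m crank '[{"x":-4,"y":-3,"z":0,"turn":0},{"x":-4,"y":-3,"z":0,"turn":0},{"x":0,"y":-2,"z":0,"turn":0},{"x":0,"y":0,"z":0,"turn":0},{"x":0,"y":0,"z":0,"turn":0}]'
python3 - <<'E'
from h import *
s=manip.state(); print(s["tool_pos"],s["joint_pos"])
c=manip.camera_model("wrist"); p,d=manip.grab_frame("wrist"); W=cloud("wrist",d,c); H=hsv(p); cv2.imwrite("pics/w11.png",p[:,:,::-1])
near=np.hypot(W[...,0]-.535,W[...,1]-.352)<.08
m=(H[...,0]>=3)&(H[...,0]<=12)&(H[...,1]>150)&near; Q=W[m]; z=np.percentile(Q[:,2],98); R=Q[Q[:,2]>z-.003]; print("orange",len(Q),z,cv2.minEnclosingCircle(R[:,:2].astype(np.float32)))
m=(H[...,0]>=100)&(H[...,0]<=130)&(H[...,1]>120)&near; Q=W[m]; z=np.percentile(Q[:,2],98); R=Q[Q[:,2]>z-.004]; print("blue",len(Q),z,cv2.minEnclosingCircle(R[:,:2].astype(np.float32)))
m=(H[...,0]>=20)&(H[...,0]<=34)&(H[...,1]>130)&(np.hypot(W[...,0]-.466,W[...,1]-.233)<.07)
Q=W[m];P=Q[abs(Q[:,2]-.075)<.004];T=Q[Q[:,2]>.093]
print("plate",len(P),cv2.minAreaRect(P[:,:2].astype(np.float32)));print("tab",len(T),T[:,2].mean(),cv2.minAreaRect(T[:,:2].astype(np.float32)))
p,d=manip.grab_frame("scene"); cv2.imwrite("pics/s11.png",cv2.resize(p[150:330,330:530],(800,720))[:600,:,::-1])
E
```

```text
time: 18.3
tool_pos: [0.5358, 0.3527, 0.1848]
tool_rot: [0.0, 0.671, 0.741, 0.0]
contact_force: [-1.5, 0.9, 0.2]
gripper_width: 0.721
grasp_force: 65.8
time: 18.6
tool_pos: [0.5355, 0.3524, 0.1838]
tool_rot: [-0.0, 0.671, 0.741, -0.0]
contact_force: [-0.0, 0.1, 1.0]
gripper_width: 0.799
grasp_force: 0.0
time: 18.9
tool_pos: [0.5356, 0.3526, 0.1843]
tool_rot: [0.0, 0.671, 0.741, -0.0]
contact_force: [-0.1, -0.4, -0.6]
gripper_width: 1.0
grasp_force: 0.0
time: 19.4
tool_pos: [0.5439, 0.273, 0.2659]
tool_rot: [0.001, 0.67, 0.742, 0.001]
contact_force: [0.7, -0.4, 0.4]
gripper_width: 0.998
grasp_force: 0.0
time: 19.9
tool_pos: [0.4722, 0.1856, 0.2647]
tool_rot: [0.0, 0.671, 0.741, 0.001]
contact_force: [0.2, 0.2, -0.3]
gripper_width: 1.0
grasp_force: 0.0
[0.47220505 0.18563274 0.26473287] [ 2.27752354e-01 -2.52632436e-01  1.84138020e+00  7.35844998e-05
  1.55133823e+00  1.28646006e-01]Traceback (most recent call last):
  File "<stdin>", line 5, in <module>
    return _quantile_unchecked(
        a, q, axis, out, overwrite_input, method, keepdims, weights)
    return _ureduce(a,
                    func=_quantile_ureduce_func,
    ...<5 lines>...
                    overwrite_input=overwrite_input,
                    method=method)
    r = func(a, **kwargs)
    result = _quantile(arr,
                       quantiles=q,
    ...<2 lines>...
                       out=out,
                       weights=wgt)
    slices_having_nans = np.isnan(arr[-1, ...])
                                  ~~~^^^^^^^^^
IndexError: index -1 is out of bounds for axis 0 with size 0
```

View pics/w11.png

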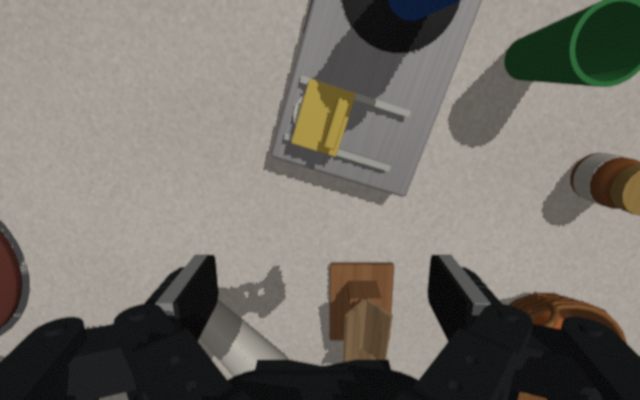

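The cover is at (322,117) with its tab on the right side at (340,123), and it slides right along the rails. The stack is above the frame, so I check it with the fixed cameras.

```bash
python3 - <<'E'
from h import *
c=manip.camera_model("wrist"); p,d=manip.grab_frame("wrist"); W=cloud("wrist",d,c); H=hsv(p)
m=(H[...,0]>=20)&(H[...,0]<=34)&(H[...,1]>130)&(np.hypot(W[...,0]-.466,W[...,1]-.233)<.07)
Q=W[m];P=Q[abs(Q[:,2]-.075)<.004];T=Q[Q[:,2]>.093]
print("plate",len(P),cv2.minAreaRect(P[:,:2].astype(np.float32)));print("tab",len(T),T[:,2].mean(),cv2.minAreaRect(T[:,:2].astype(np.float32)))
for n in("top","scene"):
    c=manip.camera_model(n); p,d=manip.grab_frame(n); W=cloud(n,d,c); H=hsv(p); near=np.hypot(W[...,0]-.535,W[...,1]-.352)<.06
    for k,(a,b) in dict(orange=(3,12),blue=(100,130)).items():
        Q=W[(H[...,0]>=a)&(H[...,0]<=b)&(H[...,1]>140)&near]
        if len(Q): z=np.percentile(Q[:,2],98);R=Q[abs(Q[:,2]-z)<.005];print(n,k,len(Q),z,cv2.minEnclosingCircle(R[:,:2].astype(np.float32)))
cv2.imwrite("pics/s11.png",cv2.resize(p[170:290,350:500],(750,600))[:,:,::-1])
E
```

```text
plate 2421 ((0.4667792022228241, 0.23466482758522034), (0.05913429334759712, 0.04348817840218544), 78.37061309814453)
tab 597 0.09682966080340688 ((0.4785335659980774, 0.23252710700035095), (0.04376639053225517, 0.010057042352855206), 78.27690887451172)
scene orange 705 0.2214586785023462 ((0.5412479043006897, 0.3536102771759033), 0.032945986837148666)
scene blue 810 0.16628178890754516 ((0.5554288625717163, 0.35713666677474976), 0.025659779086709023)
```

View pics/s11.png

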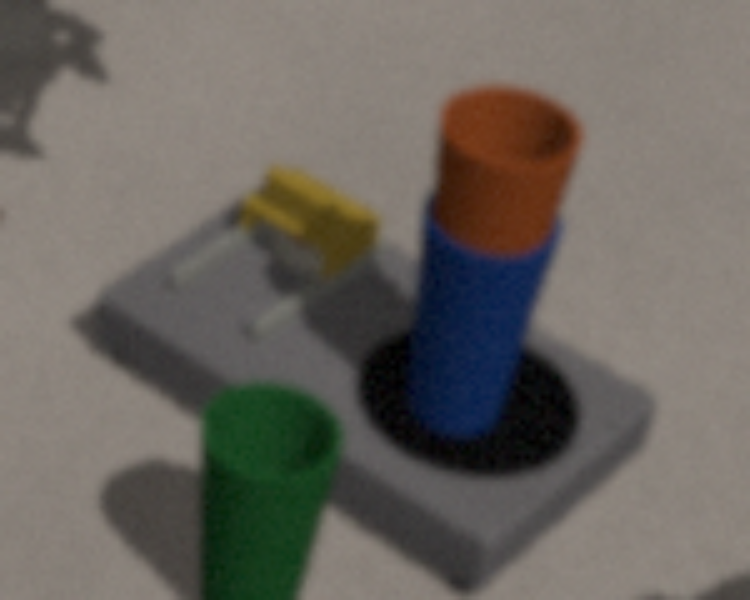

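The crop shows the orange tumbler sitting upright in the blue one on the black plate, with its upper part out. Before lowering onto the lock tab I check how far the wrist camera sticks out towards the stack.

```bash
python3 - <<'E'
from h import *
from scipy.spatial.transform import Rotation as Ro
s=manip.state(); R=Ro.from_quat(np.roll(s["tool_rot"],-1)).as_matrix()
T=np.linalg.inv(manip.camera_model("wrist")["world_to_cam"]); print(R.T@(T[:3,3]-s["tool_pos"]))
E
python3 -m crank '[{"x":1,"y":0,"z":0,"turn":0.102},{"x":1,"y":0,"z":0,"turn":0.102},{"x":0,"y":0,"z":0,"turn":0.1},{"x":0,"y":0,"z":0,"turn":0}]' 45
```

```text
[ 0.06968592 -0.00096661 -0.14278221]
time: 20.5
tool_pos: [0.4712, 0.2061, 0.264]
tool_rot: [-0.0, 0.775, 0.632, -0.0]
contact_force: [0.6, 0.0, 0.1]
gripper_width: 0.451
grasp_force: 0.0
```

```bash
python3 -m crank '[{"x":1.7,"y":0.2,"z":4,"turn":0},{"x":0,"y":0,"z":5,"turn":0},{"x":0,"y":0,"z":4,"turn":0},{"x":0,"y":0,"z":2,"turn":0},{"x":0,"y":0,"z":0,"turn":0}]'
python3 -m crank '[{"x":0,"y":0,"z":1.5,"turn":0},{"x":0,"y":0,"z":1.2,"turn":0},{"x":0,"y":0,"z":0.4,"turn":0},{"x":0,"y":0,"z":0,"turn":0},{"x":0,"y":0,"z":0,"turn":0}]'
```

```text
time: 21.0
tool_pos: [0.4735, 0.2209, 0.1098]
tool_rot: [-0.002, 0.775, 0.632, -0.004]
contact_force: [-0.1, -0.2, -0.2]
gripper_width: 0.45
grasp_force: 0.0
time: 21.5
tool_pos: [0.4768, 0.2218, 0.084]
tool_rot: [0.0, 0.776, 0.631, 0.001]
contact_force: [-0.3, -0.3, 0.3]
gripper_width: 0.451
grasp_force: 0.0
```

```bash
python3 -m crank '[{"x":0,"y":0,"z":0,"turn":0},{"x":0,"y":0,"z":0,"turn":0},{"x":0,"y":0,"z":0,"turn":0},{"x":0,"y":0,"z":0,"turn":0},{"x":0,"y":0,"z":0,"turn":0}]' 0
python3 -m crank '[{"x":0,"y":1,"z":0,"turn":0},{"x":0,"y":1,"z":0,"turn":0},{"x":0,"y":1,"z":0,"turn":0},{"x":0,"y":1,"z":0,"turn":0},{"x":0,"y":0,"z":0,"turn":0}]'
python3 -m crank '[{"x":0,"y":0.5,"z":0,"turn":0},{"x":0,"y":0.5,"z":0,"turn":0},{"x":0,"y":0,"z":0,"turn":0}]'
```

```text
time: 22.0
tool_pos: [0.4769, 0.2218, 0.0842]
tool_rot: [0.0, 0.776, 0.631, 0.001]
contact_force: [-0.5, -1.7, 5.3]
gripper_width: 0.101
grasp_force: 60.7
time: 22.5
tool_pos: [0.5171, 0.2135, 0.0842]
tool_rot: [0.001, 0.776, 0.631, 0.001]
contact_force: [1.1, 0.1, 4.4]
gripper_width: 0.098
grasp_force: 60.6
time: 22.8
tool_pos: [0.5213, 0.2126, 0.084]
tool_rot: [-0.004, 0.776, 0.631, -0.004]
contact_force: [-15.2, 1.7, 17.4]
gripper_width: 0.096
grasp_force: 62.3
```

The cover stopped at its end stop with 15 N, about 50 mm. I relieve it, let go, rise and turn for the press.

```bash
python3 -m crank '[{"x":0,"y":-0.3,"z":0,"turn":0}]'
python3 -m crank '[{"x":0,"y":0,"z":0,"turn":0},{"x":0,"y":0,"z":0,"turn":0},{"x":0,"y":0,"z":0,"turn":0}]' 45
python3 -m crank '[{"x":0,"y":0,"z":-2,"turn":0},{"x":0,"y":0,"z":-4,"turn":0},{"x":-1,"y":-2,"z":-4,"turn":0},{"x":-2,"y":-4,"z":-3,"turn":0},{"x":-2,"y":-4,"z":0,"turn":0}]'
python3 -m crank '[{"x":-2,"y":-2,"z":0,"turn":0},{"x":-2,"y":0,"z":0,"turn":0},{"x":0,"y":0,"z":0,"turn":0},{"x":0,"y":0,"z":0,"turn":0}]' 0
python3 - <<'E'
from h import *
c=manip.camera_model("wrist"); p,d=manip.grab_frame("wrist"); W=cloud("wrist",d,c); H=hsv(p); cv2.imwrite("pics/w12.png",p[:,:,::-1]); print(manip.state()["tool_pos"])
m=(H[...,0]>=20)&(H[...,0]<=34)&(H[...,1]>130)&(np.hypot(W[...,0]-.5,W[...,1]-.233)<.1)
Q=W[m];P=Q[abs(Q[:,2]-.075)<.004];print("plate",len(P),cv2.minAreaRect(P[:,:2].astype(np.float32)))
m=((H[...,0]<=6)|(H[...,0]>174))&(H[...,1]>130)&(np.hypot(W[...,0]-.462,W[...,1]-.234)<.04);Q=W[m]; print("switch",len(Q))
if len(Q): T=Q[Q[:,2]>np.percentile(Q[:,2],90)-.004]; print(T[:,2].mean(),cv2.minEnclosingCircle(T[:,:2].astype(np.float32)))
E
```

```text
time: 22.9
tool_pos: [0.5208, 0.2127, 0.0842]
tool_rot: [-0.001, 0.776, 0.631, -0.001]
contact_force: [-2.3, -1.4, 7.5]
gripper_width: 0.098
grasp_force: 61.0
time: 23.2
tool_pos: [0.5217, 0.2119, 0.0825]
tool_rot: [-0.0, 0.776, 0.631, -0.001]
contact_force: [-0.3, 0.6, 0.1]
gripper_width: 0.446
grasp_force: 0.0
time: 23.7
tool_pos: [0.4191, 0.1846, 0.2164]
tool_rot: [0.002, 0.776, 0.631, 0.004]
contact_force: [-1.0, 0.3, 0.5]
gripper_width: 0.451
grasp_force: 0.0
time: 24.1
tool_pos: [0.3897, 0.1492, 0.2111]
tool_rot: [-0.0, 0.776, 0.631, 0.0]
contact_force: [-0.2, -0.4, 0.1]
gripper_width: 0.002
grasp_force: 0.0
[0.38988562 0.14943416 0.21106494]
plate 3956 ((0.5095151662826538, 0.22599174082279205), (0.058879997581243515, 0.04342219606041908), 78.17855834960938)
switch 1357
0.06700853618274927 ((0.46087583899497986, 0.23544855415821075), 0.015376687981188297)
```

View pics/w12.png

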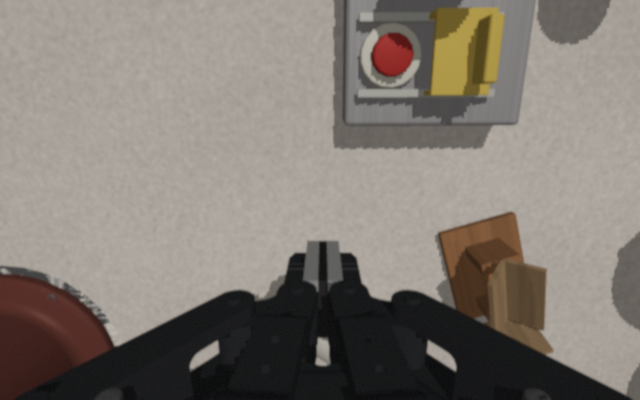

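The cover (435-500, 52) is aside and the red switch is open at (393,55). Measured travel is about 49.5 mm, so I give the tab a short nudge with shut fingers to be sure it is at the stop, then press.

```bash
python3 -m crank '[{"x":3,"y":2.8,"z":0,"turn":0},{"x":3,"y":2.8,"z":0,"turn":0},{"x":3,"y":2.7,"z":2,"turn":0},{"x":0,"y":0,"z":4,"turn":0},{"x":0,"y":0,"z":3.5,"turn":0}]'
python3 -m crank '[{"x":0,"y":0,"z":2,"turn":0},{"x":0,"y":0,"z":1,"turn":0},{"x":0,"y":0,"z":0,"turn":0},{"x":0,"y":0,"z":0,"turn":0}]'
python3 -m crank '[{"x":0,"y":0.4,"z":0,"turn":0},{"x":0,"y":0.4,"z":0,"turn":0},{"x":0,"y":0.2,"z":0,"turn":0},{"x":0,"y":0,"z":0,"turn":0}]'
```

```text
time: 24.65
tool_pos: [0.4903, 0.2219, 0.1142]
tool_rot: [-0.0, 0.775, 0.632, -0.0]
contact_force: [-0.2, -0.1, -0.6]
gripper_width: 0.002
grasp_force: 0.0
time: 25.05
tool_pos: [0.4901, 0.2209, 0.0871]
tool_rot: [0.0, 0.776, 0.631, 0.001]
contact_force: [-0.7, 0.4, 0.5]
gripper_width: -0.001
grasp_force: 0.0
time: 25.45
tool_pos: [0.4997, 0.2183, 0.0869]
tool_rot: [0.0, 0.776, 0.631, 0.001]
contact_force: [-0.1, 0.3, -0.3]
gripper_width: -0.003
grasp_force: 0.0
```

```bash
python3 -m crank '[{"x":0,"y":0.3,"z":0,"turn":0},{"x":0,"y":0,"z":0,"turn":0}]'
python3 -m crank '[{"x":0,"y":0.3,"z":0,"turn":0},{"x":0,"y":0,"z":0,"turn":0}]'
python3 -m crank '[{"x":0,"y":0.3,"z":0,"turn":0},{"x":0,"y":0,"z":0,"turn":0}]'
```

```text
time: 25.65
tool_pos: [0.5022, 0.2177, 0.0863]
tool_rot: [0.0, 0.776, 0.631, 0.0]
contact_force: [-0.2, -0.1, -1.2]
gripper_width: -0.003
grasp_force: 0.0
time: 25.85
tool_pos: [0.5036, 0.2174, 0.0859]
tool_rot: [-0.001, 0.776, 0.631, -0.001]
contact_force: [-4.9, 1.4, 2.9]
gripper_width: -0.002
grasp_force: 3.1
time: 26.05
tool_pos: [0.5042, 0.2173, 0.0857]
tool_rot: [-0.004, 0.776, 0.631, -0.004]
contact_force: [-13.6, 1.2, 9.0]
gripper_width: 0.0
grasp_force: 8.0
```

```bash
python3 -m crank '[{"x":0,"y":-1.5,"z":0,"turn":0},{"x":0.3,"y":-2,"z":-2,"turn":-0.14},{"x":0.3,"y":-1.5,"z":-1,"turn":-0.14},{"x":0,"y":0,"z":0,"turn":-0.14},{"x":0,"y":0,"z":0,"turn":-0.14}]'
python3 -m crank '[{"x":0,"y":0,"z":0,"turn":0},{"x":0,"y":0,"z":0,"turn":0}]'
```

```text
time: 26.55
tool_pos: [0.4592, 0.2309, 0.1168]
tool_rot: [0.001, 0.568, 0.823, 0.001]
contact_force: [-0.1, 0.6, 0.9]
gripper_width: 0.002
grasp_force: 0.0
time: 26.75
tool_pos: [0.4592, 0.2306, 0.1161]
tool_rot: [0.0, 0.572, 0.82, 0.0]
contact_force: [0.8, 0.3, 0.7]
gripper_width: -0.003
grasp_force: 0.0
```

```bash
python3 -m crank '[{"x":0.4,"y":0.35,"z":1.5,"turn":0},{"x":0,"y":0,"z":2,"turn":0},{"x":0,"y":0,"z":0.8,"turn":0},{"x":0,"y":0,"z":0,"turn":0}]'
python3 -m crank '[{"x":0,"y":0,"z":0.4,"turn":0},{"x":0,"y":0,"z":0.3,"turn":0},{"x":0,"y":0,"z":0.3,"turn":0},{"x":0,"y":0,"z":0,"turn":0}]'
python3 -m crank '[{"x":0,"y":0,"z":0.3,"turn":0},{"x":0,"y":0,"z":0,"turn":0}]'
```

```text
time: 27.15
tool_pos: [0.4596, 0.2351, 0.0705]
tool_rot: [-0.001, 0.571, 0.821, -0.002]
contact_force: [0.8, -0.8, 0.6]
gripper_width: -0.0
grasp_force: 0.0
time: 27.55
tool_pos: [0.4619, 0.2358, 0.0638]
tool_rot: [0.0, 0.571, 0.821, 0.001]
contact_force: [-0.8, -0.4, 3.6]
gripper_width: 0.0
grasp_force: 1.6
time: 27.75
tool_pos: [0.462, 0.2358, 0.0611]
tool_rot: [0.0, 0.571, 0.821, 0.001]
contact_force: [-0.7, -0.1, 4.5]
gripper_width: -0.002
grasp_force: 2.4
```

```bash
python3 -m crank '[{"x":0,"y":0,"z":0.3,"turn":0},{"x":0,"y":0,"z":0,"turn":0}]'
python3 -m crank '[{"x":0,"y":0,"z":0.2,"turn":0},{"x":0,"y":0,"z":0,"turn":0}]'
```

```text
time: 27.95
tool_pos: [0.4622, 0.2359, 0.0607]
tool_rot: [0.0, 0.571, 0.821, -0.0]
contact_force: [-8.6, -2.7, 21.5]
gripper_width: -0.0
grasp_force: 10.6
time: 28.15
tool_pos: [0.4623, 0.2359, 0.0605]
tool_rot: [-0.0, 0.571, 0.821, -0.0]
contact_force: [-14.9, -6.0, 32.4]
gripper_width: 0.002
grasp_force: 15.8
```

The switch is bottomed at 61 mm. I rise clear and check the end state.

```bash
python3 -m crank '[{"x":0,"y":0,"z":-1,"turn":0},{"x":0,"y":0,"z":-3,"turn":0},{"x":0,"y":0,"z":-4,"turn":0},{"x":-3,"y":-3,"z":-4,"turn":0},{"x":-3,"y":-3,"z":-2,"turn":0}]'
python3 -m crank '[{"x":-3,"y":0,"z":0,"turn":0},{"x":-3,"y":0,"z":0,"turn":0},{"x":0,"y":0,"z":0,"turn":0},{"x":0,"y":0,"z":0,"turn":0},{"x":0,"y":0,"z":0,"turn":0}]'
python3 - <<'E'
from h import *
p,d=manip.grab_frame("scene"); cv2.imwrite("pics/s13.png",cv2.resize(p[130:310,220:460],(800,600))[:,:,::-1])
c=manip.camera_model("wrist"); p,d=manip.grab_frame("wrist"); W=cloud("wrist",d,c); H=hsv(p)
m=(H[...,0]>=20)&(H[...,0]<=34)&(H[...,1]>130)&(np.hypot(W[...,0]-.5,W[...,1]-.233)<.1)
Q=W[m];P=Q[abs(Q[:,2]-.075)<.004]; print("plate",len(P), cv2.minAreaRect(P[:,:2].astype(np.float32)) if len(P) else 0)
E
```

```text
time: 28.65
tool_pos: [0.4294, 0.164, 0.1927]
tool_rot: [0.002, 0.57, 0.822, 0.002]
contact_force: [0.3, -1.3, 0.3]
gripper_width: -0.001
grasp_force: 0.0
time: 29.15
tool_pos: [0.4488, 0.1082, 0.1889]
tool_rot: [-0.0, 0.571, 0.821, -0.0]
contact_force: [-0.5, -0.3, -0.1]
gripper_width: -0.001
grasp_force: 0.0
plate 4513 ((0.5096831917762756, 0.22554686665534973), (0.05957900360226631, 0.04336216300725937), 78.60774993896484)
```

View pics/s13.png

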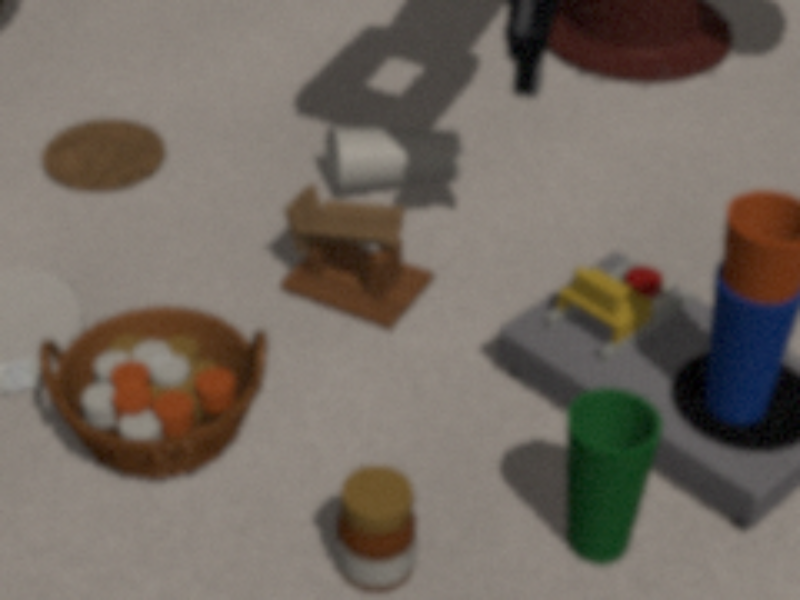

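The view shows the stack upright on the plate (755,310), the lock open (600,300) with the red switch free (643,280), and the bystanders unmoved. I hand it in.

```bash
python3 -c "
from plant import manip
print(manip.job_done())"
```

```text
the job is handed in; nothing more can be done
None
```

The job is handed in at about 29 s: the orange tumbler was stood on the mat, taken afresh and set lightly in the blue one on the heated plate, then the lock was slid to its end stop and the switch pressed right down; the final scene view shows the basket, honey jar and saucers looking unmoved.

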